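Free the cocked yarn carton from its stock bin

ROBOT

A 6-joint arm with a two-finger parallel gripper is mounted at the origin on the work surface. World frame = base frame: x ahead of the robot, y to its left, z up, the work surface at z = 0. Lengths are in m, angles in rad, forces in N, time in s.
With the tool pointing down it reaches from about 0.375 to 0.975 m from the base axis. Payload 3.8 kg.
Tool frame: the origin (TCP) lies on the centre line of the jaws, within the pads' length; the fingertips stand 14 mm ahead of it and the grasp point (between the pads) lies 5 mm behind it; z points along the fingers, y is the line along which they close (so a half turn about z gives the same grasp; the last joint's range is limited). The gripper opens to 85 mm and grips with 20 to 120 N. Pads are 22 mm wide; open, the fingers measure 114 mm over their backs; the gripper's body (76 mm by 85 mm) begins 54 mm behind the grasp point. The pads swing forward as they close: fully open they stand 13 mm farther back than shut.
Start: joints at [1.214, 0.264, 1.604, -0, 1.274, -0.037], TCP at [0.212, 0.641, 0.245] pointing down, gripper open.
Joint ranges: [-2.63, 2.63], [-0.94, 2.18], [0.31, 2.57], [-1.31, 4.45], [0, 2.66], [-2.55, 2.55]. Speed limits (rad/s): [2.57, 2.57, 3.14, 3.14, 3.14, 3.14].

INTERFACE

Orientations are given as a rotation vector (axis times angle).
In Python, from workcell import bot, eyes, spot_in gives the robot as it stands.
- The arm moves only by the tool carry_out, never from a script. Its argument "series" is text: rows parted by semicolons, each of 4 numbers parted by spaces: the shift along the world's x, y, z in m, then the turn about the world's z in degrees. In form: tx ty tz roll; .... A call has 1 to 20 rows; each row shifts and turns the commanded pose from where the row before left it; what a row does not reach is not made up. A row lasts 1/8 s, in which the tool goes at most 62.5 mm and 10.7 degrees, less where a joint would pass 70% of its speed; a pose out of reach is approached as far as the arm can. A call is refused whole if a number of a shift passes 0.0625 or a number of a turn 10.7, either way. A call with a gripper value outside its range is refused whole. "jaw" is the gripper command: -1 is shut, 1 is fully open, values between are in proportion, set as the call begins (left out, the last holds). The fingers move at their own pace and stop on an object; "grip_force" is the grip in N (left out, the last holds). Time passes only in rows, so rows that do not move let the fingers close. It gives the time, the measured TCP pose, the force, the opening and the grip force at its end, in the units of the state.
- bot.read_state(): the state, without advancing time (a new reading comes with each control period).
- eyes.read_camera(name): name is "scene" or "side" or "wrist"; returns (picture, depth): 480x640x3 uint8, blue, green, red; 480x640 float32, m along the optical axis (not along the pixel's ray), 0 where there is no reading.
- eyes.get_calibration(name): a dict with "K" (3x3 intrinsics, pixels), "position" and "rotation" of the camera in the world; the wrist camera has in their place "T_tool_cam" (4x4, takes a point from camera to tool coordinates, whose origin is the TCP and whose axes are the flange's). Camera axes: x right, y down, z forward; pixel columns grow to the right and rows downward; lengths in m; the calibration is good to about 2 mm. The wrist camera is an equidistant fisheye: a pixel r from the principal point sees the ray r / f radians off the axis. A picture is of the moment at which its call begins: read the wrist's pose just before it. get_calibration takes no time and is no camera call.
- bot.finish_job(): hands the job in; it is judged then, once.
Trained networks look in the newest picture that a camera, given by its name, has taken for a name from the list of things; names that differ only in an ending like _2 or _b are one class to them, and where a whole thing is asked for, a point or a joint stands for the part that bears it (a point fixed in the world has none). Each returns a list of dicts, best first, with "score" (0 to 1); they miss things now and then, are a little off and sometimes report something else, mostly with a low value. They report only what shows in the picture. A call takes as long as a camera call. They do not tell look-alikes from the thing itself.
- spot_in(camera, target): "rect" ([centre column, centre row, width, height] in pixels, round what is visible of it).
The state is a dict: "time": time; "q": joint angles; "joint_vel": joint speeds; "joint_torque": joint torques, N m; "tool_pos": TCP position; "tcp_rot": TCP orientation; "wrist_force": force on the tool from outside, world axes, zero at the start; "torque": the same for the moment, N m; "width": opening from 0.0 (shut) to 1.0 (fully open); "grip_force": force on a finger pad.
Only numpy, scipy, OpenCV 4.12 (cv2) and the standard library are available. Lean on these libraries where they do the work, as an engineer would, in place of code of your own. Each camera call takes 0.05 s, during which the arm holds its last target. There are 200 camera calls.

TASK

One long blue carton has dropped into its grey stock bin askew: one end is down, the other is propped up on a smaller flat carton, and its corners catch under the bin's end rims. Turn it level inside the bin, lift it out level, and set it gently, right way up, in the middle of the parcel scale's platform. Leave the carton that lies properly in the other bin alone.

Things in the scene. Friction and masses are not known exactly. Their poses are not given: they have to be found in the camera images.
- carton: The cocked blue carton, 180 (x) x 60 (y) x 90 (z) mm, 0.3 kg, rigid. Origin: centre of its underside; x along its length, z out of its top. It starts roughly along the bin's x, pitched about its y by some 24 degrees: -x end low, on the bin's floor by the -x wall, +x end high, on the flat carton. Its long sides (+-y faces, 60 mm apart) stay upright and can be gripped from above.
- bin: Its grey bin, fixed. Origin: centre of underside; x along it, z up. Inside 206 (x) x 156 (y), floor and walls 4 mm. End walls (+-x) 156 high; their inward rims (7 deep, 148 to 156 above underside) leave a mouth 192 long. Sides (+-y) only 80 high but for the corners. A loose flat carton 90 x 120 x 35 mm lies on its floor against the +x end, its top 39 mm above the underside.
- scale: The parcel scale, fixed: flat steel platform 220 (x) x 190 (y) mm on a black base. Origin at the centre of its underside, z up; the top of the platform is 46 mm above it.
- other_carton: A carton just like the cocked one, lying level on the floor of the other, equal bin: not to be moved. Origin at the centre of its underside, x along its length, z up.
Not all that is in view belongs to the job. What is shaped like the carton but yellow is not meant.

How it is judged:
By the outcome, as a careful person would: the job done as asked, in the order asked, and still so for the second after the job is handed in, with the robot touching nothing.
It also fails if it takes over 40 s, if anything falls off the work surface, if the arm or the gripper's body presses on something with over 40 N, if the wrist force passes 120 N, or if a joint passes its speed limit or range.

## Working session

There is one attempt and no reset: what is moved stays moved. The work goes in short steps, Python scripts to look and compute and a tool call to move; the robot and the scene stay as the last step left them, time stands still between calls to the robot, and variables do not carry over. Pictures are saved under pics/ and viewed, at most 10 in all, crops included, and the job is handed in when it is done.

Besides the shell and the picture viewer there is one more tool, called after "Request:" by a JSON object that holds its "method" and its "body", one argument or row to a line. carry_out: Moves the arm, as the interface text tells. Its arguments: {"type":"object","properties":{"series":{"type":"string"},"jaw":{"type":"number"},"grip_force":{"type":"number"}},"required":["series"]}

```bash
mkdir -p pics; ls
cat > h.py <<'E'
import numpy as np, cv2
from workcell import bot, eyes, spot_in
from scipy.spatial.transform import Rotation as R
def cloud(cam):
    im,d=eyes.read_camera(cam); c=eyes.get_calibration(cam); K=np.array(c["K"])
    v,u=np.mgrid[:480,:640]
    P=np.stack([(u-K[0,2])/K[0,0]*d,(v-K[1,2])/K[1,1]*d,d],-1)
    rot=np.array(c["rotation"]); rot=rot if rot.shape==(3,3) else R.from_rotvec(rot).as_matrix()
    W=P@rot.T+np.array(c["position"]); W[d==0]=np.nan
    return im,W
E
python3 - <<'E'
from h import *
for n in("scene","side"):
    im,W=cloud(n); cv2.imwrite(f"pics/{n}0.png",im); np.save(n+"0.npy",W)
    print(n,eyes.get_calibration(n))
    for t in("carton","bin","scale","other_carton"):
        for r in spot_in(n,t):
            c,w=map(int,r["rect"][:2]); print(t,round(r["score"],2),np.round(r["rect"]),W[w,c].round(3))
s=bot.read_state(); print(s["time"],s["tool_pos"],s["tcp_rot"],s["wrist_force"])
E
```

```text
pics
scene {'K': array([[528.96354868,   0.        , 316.58143904],
       [  0.        , 528.96354868, 241.34733423],
       [  0.        ,   0.        ,   1.        ]]), 'position': array([0.79939214, 0.51362832, 1.05047706]), 'rotation': array([-0.79860374, -2.76065553,  0.78009777])}
carton 0.89 [206. 166.  86.  48.] [ 0.586 -0.269  0.12 ]
carton 0.57 [317. 144.  77.  69.] [ 0.308 -0.241  0.057]
bin 0.73 [205. 165. 120. 124.] [ 0.59  -0.268  0.127]
scale 0.67 [264. 281. 132. 119.] [0.604 0.019 0.045]
other_carton 0.65 [360. 386.  85.  95.] [0.571 0.323 0.093]
side {'K': array([[579.41043426,   0.        , 314.10717067],
       [  0.        , 579.41043426, 250.26071576],
       [  0.        ,   0.        ,   1.        ]]), 'position': array([ 0.27494253, -0.80824496,  0.57755512]), 'rotation': array([-2.12122854,  0.256185  , -0.14453855])}
carton 0.8 [230. 395. 161. 123.] [ 0.296 -0.303  0.06 ]
carton 0.71 [459. 338. 145. 122.] [ 0.573 -0.332  0.118]
bin 0.79 [458. 354. 227. 198.] [ 0.576 -0.331  0.09 ]
other_carton 0.69 [334. 160.  63.  42.] [0.591 0.292 0.083]
0.5 [0.21219104 0.64076681 0.24524827] [-5.00135309e-01 -3.10149853e+00  4.41811950e-05] [ 0.2713908   0.08397652 -0.15731846]
```

View pics/scene0.png

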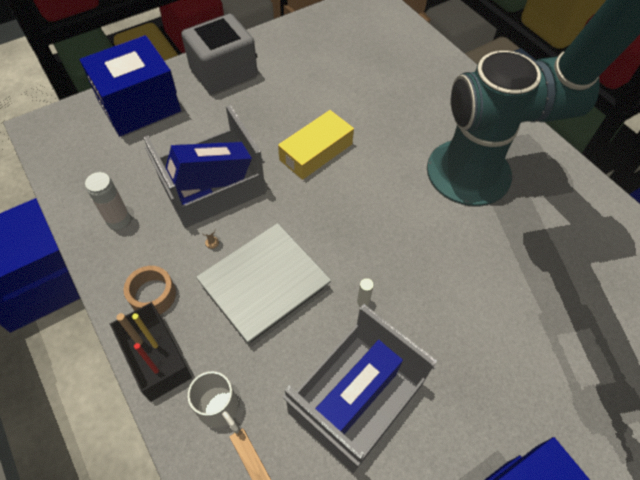

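View pics/side0.png

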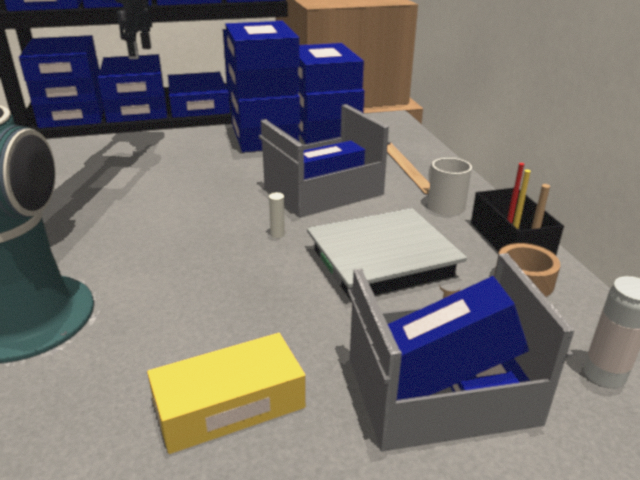

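The scene shows the cocked carton in the bin at px (205,165), with the low end towards the robot. The level carton is in the other bin at (360,386), the scale is at (264,281) and the yellow decoy at (317,144). Next I'll measure the bin, carton and scale poses.

```bash
cat > m.py <<'E'
from h import *
def rect(p):
    (c,s,a)=cv2.minAreaRect((p*1000).astype(np.float32)); return np.round(c,1),np.round(s,1),round(a,1)
def go(n,W,im):
    b,g,r=[im[...,i].astype(int) for i in range(3)]
    x,y,z=W[...,0],W[...,1],W[...,2]
    blue=(b>70)&(b>2*r)&(b>2*g)
    roi=(abs(x-.58)<.16)&(abs(y+.29)<.16)
    grey=~blue&(abs(b-r)<25)&roi
    m=grey&(z>.151)&(z<.162); 
    if m.sum()>20: print(n,"bin rims",m.sum(),rect(W[m][:,:2]))
    m=grey&(z>.074)&(z<.084); print(n,"side tops",m.sum(),rect(W[m][:,:2]))
    # carton top & others via normals
    gx=np.gradient(W,axis=1); gy=np.gradient(W,axis=0); N=np.cross(gx,gy); N/=np.linalg.norm(N,axis=2,keepdims=True)
    N*=np.sign(((np.array(eyes.get_calibration(n)["position"])-W)*N).sum(-1,keepdims=True))
    m=roi&blue&(z>.08)
    m=cv2.erode(m.astype(np.uint8),np.ones((5,5)))>0
    for nm,mm in(("top",m&(N[...,2]>.8)),("side",m&(abs(N[...,2])<.3))):
        p=W[mm]
        if len(p)<30: continue
        c=np.median(p,0); u,s,vt=np.linalg.svd(p-p.mean(0),full_matrices=False)
        print(n,nm,len(p),"mean",p.mean(0).round(4),"normal",vt[2].round(3),"long",vt[0].round(3),"ext",np.ptp((p-c)@vt[0]).round(3),np.ptp((p-c)@vt[1]).round(3), "minmax",p.min(0).round(3),p.max(0).round(3))
    m=(abs(x-.6)<.2)&(abs(y)<.18)&(abs(z-.046)<.006)
    m=cv2.morphologyEx(m.astype(np.uint8),cv2.MORPH_OPEN,np.ones((5,5)))>0
    print(n,"scale",m.sum(),rect(W[m][:,:2]),np.median(z[m]))
if __name__=="__main__":
    for n in("scene","side"): go(n,np.load(n+"0.npy"),cv2.imread(f"pics/{n}0.png"))
E
python3 m.py
```

```text
scene bin rims 611 (array([ 574.8, -300.8]), array([167.3, 214.6]), 86.8)
scene side tops 460 (array([ 575.5, -300.7]), array([171.2, 214. ]), 87.2)
scene top 226 mean [ 0.5766 -0.2934  0.133 ] normal [-0.412  0.018  0.911] long [ 0.906 -0.095  0.411] ext 0.172 0.053 minmax [ 0.481 -0.322  0.088] [ 0.637 -0.27   0.163]
scene scale 8291 (array([643.8, -18.5]), array([296.3, 264.3]), 6.4) 0.04620184832763896
side bin rims 2056 (array([ 576.3, -304.8]), array([166.1, 215.6]), 86.7)
side side tops 1781 (array([ 576.3, -304.8]), array([167.8, 215.2]), 86.9)
side top 1081 mean [ 0.5835 -0.3115  0.1345] normal [-0.402 -0.131  0.906] long [-0.914  0.005 -0.405] ext 0.141 0.072 minmax [ 0.507 -0.337  0.086] [ 0.659 -0.274  0.161]
side side 1965 mean [ 0.5906 -0.3313  0.112 ] normal [ 0.09   0.989 -0.113] long [-0.979  0.067 -0.195] ext 0.151 0.084 minmax [ 0.506 -0.339  0.082] [ 0.661 -0.277  0.159]
side scale 7363 (array([621.6,  30.2]), array([369.6, 249. ]), 3.3) 0.046411519114061384
```

Run:
```python
from h import *
from m import rect
for n in("scene","side"):
    W=np.load(n+"0.npy"); x,y,z=W[...,0],W[...,1],W[...,2]
    m=((abs(x-.6)<.2)&(abs(y)<.18)&(abs(z-.046)<.005)).astype(np.uint8)
    m=cv2.morphologyEx(m,cv2.MORPH_OPEN,np.ones((7,7)))
    k,l,s,c=cv2.connectedComponentsWithStats(m); i=1+s[1:,4].argmax(); p=W[l==i]
    print(n,rect(p[:,:2]),c[i],p[:,:2].mean(0))
    # high/low ends of carton, flat carton
    im=cv2.imread(f"pics/{n}0.png").astype(int)
s=bot.read_state(); print(R.from_rotvec(s["tcp_rot"]).as_matrix().round(3), s["width"])
print(eyes.get_calibration("wrist"))
```

```text
scene (array([602.8,  12.3]), array([220.2, 192.3]), 6.8) [262.50981447 280.8287174 ] [0.6057902  0.01658959]
side (array([603.4,   7.8]), array([222.2, 194. ]), 7.8) [383.78708675 244.94956202] [6.00986121e-01 3.17067709e-04]
[[-0.949  0.314 -0.   ]
 [ 0.314  0.949 -0.   ]
 [ 0.    -0.    -1.   ]] 0.997934670355426
{'K': array([[371.64829954,   0.        , 320.070731  ],
       [  0.        , 371.64829954, 229.12442384],
       [  0.        ,   0.        ,   1.        ]]), 'T_tool_cam': array([[ 2.81374420e-04, -9.45616690e-01, -3.25282947e-01,
         8.29680348e-02],
       [ 9.99998440e-01, -3.01062425e-04,  1.74021922e-03,
         9.31506757e-04],
       [-1.74351081e-03, -3.25282929e-01,  9.45615131e-01,
        -1.27593849e-01],
       [ 0.00000000e+00,  0.00000000e+00,  0.00000000e+00,
         1.00000000e+00]])}
```

Request:
{"method": "carry_out", "body": {
  "series": "0.0224 -0.0525 0.003 0.78;0.0224 -0.0525 0.003 0.78;0.0224 -0.0525 0.003 0.78;0.0224 -0.0525 0.003 0.78;0.0224 -0.0525 0.003 0.78;0.0224 -0.0525 0.003 0.78;0.0224 -0.0525 0.003 0.78;0.0224 -0.0525 0.003 0.78;0.0224 -0.0525 0.003 0.78;0.0224 -0.0525 0.003 0.78;0.0224 -0.0525 0.003 0.78;0.0224 -0.0525 0.003 0.78;0.0224 -0.0525 0.003 0.78;0.0224 -0.0525 0.003 0.78;0.0224 -0.0525 0.003 0.78;0.0224 -0.0525 0.003 0.78;0.0224 -0.0525 0.003 0.78;0.0224 -0.0525 0.003 0.78;0 0 0 0",
  "jaw": 1,
  "grip_force": 25
}}

```text
time: 2.88
tool_pos: [0.616, -0.3081, 0.2982]
tcp_rot: [-0.123, -3.139, 0.001]
wrist_force: [-0.2, 0.7, 0.6]
width: 0.999
grip_force: 0.0
```

```bash
cat > w.py <<'E'
from h import *
def wrist(name):
    s=bot.read_state(); im,d=eyes.read_camera("wrist"); c=eyes.get_calibration("wrist"); K=c["K"]; T=np.array(c["T_tool_cam"])
    v,u=np.mgrid[:480,:640]; a,b=(u-K[0,2])/K[0,0],(v-K[1,2])/K[1,1]; th=np.hypot(a,b)+1e-9
    t=np.tan(np.clip(th,0,1.5))/th
    P=np.stack([a*t*d,b*t*d,d],-1)@T[:3,:3].T+T[:3,3]
    W=P@R.from_rotvec(s["tcp_rot"]).as_matrix().T+s["tool_pos"]; W[d==0]=np.nan
    cv2.imwrite(f"pics/{name}.png",im); np.save(name+".npy",W); return im,W,s
def ana(im,W,top=.09):
    b,g,r=[im[...,i].astype(int) for i in range(3)]; x,y,z=np.moveaxis(W,-1,0)
    blue=(b>50)&(b>2*r)&(b>2*g)
    roi=(abs(x-.58)<.16)&(abs(y+.3)<.13)
    m=roi&(z>.151)&(z<.16)&~blue&(b<170)
    if m.sum(): print("rims",m.sum(),cv2.minAreaRect((W[m][:,:2]*1000).astype(np.float32)))
    m=cv2.morphologyEx((roi&blue&(z>.08)).astype(np.uint8),cv2.MORPH_CLOSE,np.ones((25,25))).astype(bool)&roi&(z>.08)
    p=W[m]
    # bins along bin-x: y range, and top profile
    for x0 in np.arange(.47,.69,.015):
        q=p[abs(p[:,0]-x0)<.0075]
        if len(q)>15: print(x0.round(3),len(q),"y",np.percentile(q[:,1],[2,98]).round(4),"z",np.percentile(q[:,2],[10,50,95]).round(4))
if __name__=="__main__":
    im,W,s=wrist("w1"); ana(im,W)
E
python3 w.py
```

```text
rims 4942 ((576.2099609375, -301.30621337890625), (164.71380615234375, 215.40948486328125), 86.96695709228516)
0.47 147 y [-0.3202 -0.2655] z [0.0846 0.0857 0.087 ]
0.485 997 y [-0.3201 -0.2638] z [0.0869 0.0897 0.0931]
0.5 1067 y [-0.3206 -0.2649] z [0.0936 0.0965 0.0999]
0.515 994 y [-0.3224 -0.2658] z [0.1003 0.1029 0.1064]
0.53 660 y [-0.3235 -0.2666] z [0.1072 0.1101 0.1137]
0.545 706 y [-0.3242 -0.2675] z [0.1142 0.117  0.1206]
0.56 737 y [-0.3255 -0.2687] z [0.121  0.1238 0.1274]
0.575 802 y [-0.3276 -0.2695] z [0.1279 0.1307 0.1343]
0.59 1026 y [-0.3285 -0.2705] z [0.1348 0.1383 0.1411]
0.605 1576 y [-0.3298 -0.2724] z [0.1415 0.1444 0.1479]
0.62 1636 y [-0.3306 -0.2725] z [0.1484 0.1513 0.1547]
0.635 1201 y [-0.3308 -0.2735] z [0.1547 0.157  0.1591]
0.65 45 y [-0.3306 -0.2759] z [0.1247 0.1424 0.1519]
0.665 27 y [-0.3306 -0.2766] z [0.0813 0.1038 0.1174]
```

View pics/w1.png

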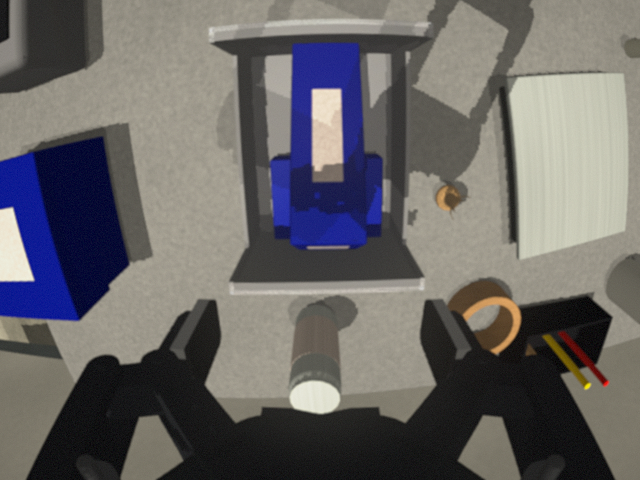

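Request:
{"method": "carry_out", "body": {
  "series": "0.002 0.006 -0.03 0.5;0 0 -0.04 0;0 0 -0.04 0;0 0 -0.04 0;0 0 -0.025 0;0 0 0 0"
}}

```text
time: 3.68
tool_pos: [0.6151, -0.2956, 0.1215]
tcp_rot: [-0.102, -3.135, -0.005]
wrist_force: [-0.4, 0.0, 0.2]
width: 1.002
grip_force: 0.0
```

Request:
{"method": "carry_out", "body": {
  "series": "0 0 0 0;0 0 0 0;0 0 0 0;0 0 0 0;0 0 0 0;0 0 0 0",
  "jaw": -1,
  "grip_force": 25
}}

```text
time: 4.42
tool_pos: [0.619, -0.2987, 0.1267]
tcp_rot: [0.104, 3.136, -0.002]
wrist_force: [0.5, 1.3, 5.6]
width: 0.703
grip_force: 29.7
```

Request:
{"method": "carry_out", "body": {
  "series": "0.002 0 -0.0025 0;0.002 0 -0.0025 0;0.002 0 -0.0025 0;0.002 0 -0.0025 0;0.002 0 -0.0025 0;0 0 0 0"
}}

```text
time: 5.18
tool_pos: [0.6313, -0.3003, 0.1168]
tcp_rot: [0.103, 3.131, -0.007]
wrist_force: [0.0, -1.4, 9.2]
width: 0.702
grip_force: 27.1
```

Run:
```python
from w import *
im,W,s=wrist("w2"); ana(im,W); print(s["wrist_force"],s["torque"],s["tool_pos"])
```

```text
rims 5026 ((649.8442993164062, -301.3663635253906), (146.86172485351562, 67.10834503173828), 87.22931671142578)
0.5 17 y [-0.3208 -0.316 ] z [0.1098 0.1108 0.1118]
0.515 5403 y [-0.3199 -0.2639] z [0.1117 0.1132 0.115 ]
0.53 4931 y [-0.3211 -0.2643] z [0.1146 0.1161 0.1184]
0.545 4393 y [-0.3222 -0.2651] z [0.1184 0.1201 0.1221]
0.56 4266 y [-0.3232 -0.266 ] z [0.1219 0.1236 0.1257]
0.575 4590 y [-0.3247 -0.2666] z [0.1255 0.1272 0.1293]
0.59 4680 y [-0.3255 -0.2677] z [0.1291 0.1308 0.1329]
0.605 5665 y [-0.3263 -0.2688] z [0.1328 0.1347 0.1365]
0.62 7162 y [-0.3269 -0.2703] z [0.1363 0.138  0.1402]
0.635 6206 y [-0.3279 -0.2711] z [0.1399 0.1415 0.1435]
0.65 3643 y [-0.327  -0.2726] z [0.1433 0.1446 0.146 ]
[ 0.01980251 -1.40768487  9.24123495] [-0.16625921  0.18973531  0.03849424] [ 0.6313049  -0.30026175  0.11681758]
```

Request:
{"method": "carry_out", "body": {
  "series": "0.0005 0 -0.0025 0;0.0005 0 -0.0025 0;0.0005 0 -0.0025 0;0.0005 0 -0.0025 0;0 0 -0.001 0;0 0 0 0"
}}

```text
time: 5.98
tool_pos: [0.6367, -0.3009, 0.1093]
tcp_rot: [0.104, 3.123, -0.009]
wrist_force: [6.0, 0.6, 18.2]
width: 0.697
grip_force: 29.1
```

Run:
```python
from w import *
im,W,s=wrist("w3"); ana(im,W); print(s["wrist_force"],s["torque"],s["tool_pos"])
im,W=cloud("side"); cv2.imwrite("pics/side3.png",cv2.resize(im[220:460,320:600],None,fx=2,fy=2))
```

```text
rims 8414 ((652.1741333007812, -302.0901794433594), (142.60362243652344, 63.50883102416992), 86.96959686279297)
0.515 1388 y [-0.3206 -0.2647] z [0.1201 0.1209 0.1221]
0.53 7506 y [-0.3209 -0.2645] z [0.1208 0.1219 0.1233]
0.545 5357 y [-0.3222 -0.265 ] z [0.1226 0.1237 0.1251]
0.56 5022 y [-0.3233 -0.266 ] z [0.1243 0.1254 0.1268]
0.575 5081 y [-0.3247 -0.2668] z [0.1261 0.1272 0.1285]
0.59 5117 y [-0.3257 -0.2677] z [0.1278 0.1289 0.1302]
0.605 4591 y [-0.3266 -0.2688] z [0.1295 0.1306 0.1319]
0.62 6875 y [-0.3271 -0.2706] z [0.1314 0.1324 0.1337]
0.635 6021 y [-0.3281 -0.2713] z [0.133  0.134  0.1353]
0.65 4930 y [-0.3285 -0.2726] z [0.1348 0.1357 0.137 ]
0.665 764 y [-0.3268 -0.2745] z [0.136  0.1367 0.1375]
[ 6.04896489  0.61452801 18.20007941] [ 0.43062272 -0.70946379 -0.11886062] [ 0.63669927 -0.30093707  0.10927893]
```

View pics/side3.png

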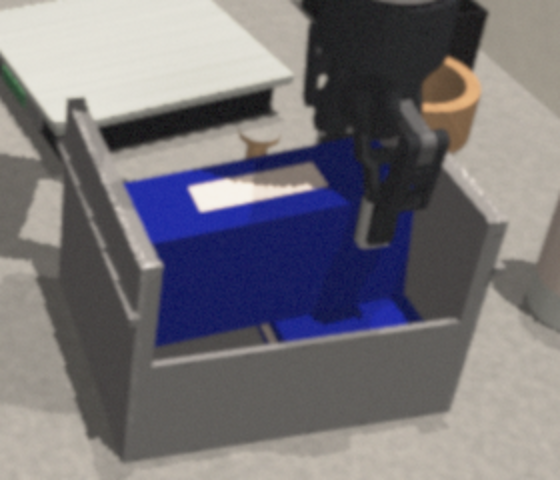

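Request:
{"method": "carry_out", "body": {
  "series": "-0.002 0 -0.002 0;-0.002 0 -0.002 0;-0.002 0 -0.002 0;-0.002 0 -0.002 0;0 0 0 0",
  "grip_force": 22
}}

```text
time: 6.7
tool_pos: [0.6337, -0.3022, 0.1063]
tcp_rot: [0.105, 3.111, -0.014]
wrist_force: [10.3, 1.3, 27.8]
width: 0.701
grip_force: 32.3
```

Run:
```python
from w import *
im,W,s=wrist("w4"); ana(im,W); print(s["wrist_force"],s["torque"],s["tool_pos"])
```

```text
rims 6393 ((649.2701416015625, -303.3634033203125), (148.74339294433594, 68.45713806152344), 87.09015655517578)
0.515 2568 y [-0.3214 -0.2653] z [0.1216 0.1226 0.1237]
0.53 7672 y [-0.322  -0.2654] z [0.1223 0.1233 0.1246]
0.545 5846 y [-0.3234 -0.2662] z [0.1236 0.1246 0.1259]
0.56 5095 y [-0.3246 -0.2671] z [0.1249 0.1259 0.1271]
0.575 5488 y [-0.3259 -0.268 ] z [0.1262 0.1272 0.1284]
0.59 5149 y [-0.3269 -0.269 ] z [0.1275 0.1284 0.1296]
0.605 4743 y [-0.3279 -0.2702] z [0.1288 0.1297 0.1309]
0.62 6905 y [-0.3283 -0.272 ] z [0.1301 0.131  0.1323]
0.635 5645 y [-0.3295 -0.2728] z [0.1313 0.1322 0.1333]
0.65 4274 y [-0.3294 -0.2742] z [0.1326 0.1335 0.1345]
0.665 128 y [-0.3278 -0.2759] z [0.1333 0.134  0.1346]
[10.28542265  1.29865218 27.78752197] [ 0.76577357 -1.54302368 -0.13509024] [ 0.63368797 -0.3021839   0.10632939]
```

Request:
{"method": "carry_out", "body": {
  "series": "-0.001 0 -0.002 0;-0.001 0 -0.002 0;-0.001 0 -0.002 0;0 0 -0.002 0;0 0 0 0",
  "grip_force": 20
}}

```text
time: 7.38
tool_pos: [0.6352, -0.3031, 0.1026]
tcp_rot: [0.105, 3.102, -0.018]
wrist_force: [15.5, 1.8, 37.5]
width: 0.698
grip_force: 37.0
```

Run:
```python
from w import *
im,W,s=wrist("w5"); ana(im,W); print(s["wrist_force"],s["torque"],s["tool_pos"])
```

```text
rims 5277 ((649.224853515625, -304.02435302734375), (143.27601623535156, 68.4393310546875), 87.40007019042969)
0.515 681 y [-0.3225 -0.2931] z [0.124  0.1249 0.1261]
0.53 9625 y [-0.3223 -0.2658] z [0.1244 0.1253 0.1265]
0.545 6444 y [-0.324  -0.2666] z [0.1252 0.126  0.1272]
0.56 5919 y [-0.325  -0.2677] z [0.1258 0.1267 0.1278]
0.575 6088 y [-0.3263 -0.2686] z [0.1266 0.1274 0.1284]
0.59 5395 y [-0.3274 -0.2697] z [0.1272 0.128  0.129 ]
0.605 4623 y [-0.3285 -0.2707] z [0.1279 0.1287 0.1297]
0.62 6541 y [-0.329  -0.2726] z [0.1287 0.1294 0.1307]
0.635 5569 y [-0.3302 -0.2734] z [0.1293 0.1301 0.131 ]
0.65 4253 y [-0.3301 -0.2751] z [0.13   0.1307 0.1316]
0.665 260 y [-0.3297 -0.2769] z [0.1304 0.1311 0.1317]
[15.50921322  1.84816626 37.45187492] [ 1.19354548 -2.2265696  -0.20196854] [ 0.63520578 -0.30305346  0.10257388]
```

Request:
{"method": "carry_out", "body": {
  "series": "0 0 0 0;0 0 0 0;0 0 0 0;0.002 0 0.003 0;0.002 0 0.003 0;0.002 0 0.003 0;0.002 0 0.003 0;0.002 0 0.003 0;0.001 0 0.004 0;0 0 0.004 0;0 0 0 0",
  "grip_force": 110
}}

```text
time: 8.8
tool_pos: [0.6287, -0.2978, 0.1068]
tcp_rot: [-0.104, -3.138, -0.002]
wrist_force: [0.0, 0.3, -2.8]
width: 0.687
grip_force: 118.1
```

Run:
```python
from w import *
im,W,s=wrist("w6"); ana(im,W); print(s["wrist_force"],s["torque"],s["tool_pos"])
im,W=cloud("side"); cv2.imwrite("pics/side6.png",cv2.resize(im[220:460,320:600],None,fx=2,fy=2))
```

```text
rims 6560 ((647.83544921875, -298.6216125488281), (147.45578002929688, 71.8175048828125), 86.96188354492188)
0.515 4819 y [-0.3175 -0.2611] z [0.132  0.1329 0.1341]
0.53 7846 y [-0.3183 -0.2613] z [0.1321 0.1331 0.1343]
0.545 6474 y [-0.3195 -0.2624] z [0.1323 0.1332 0.1344]
0.56 5851 y [-0.3208 -0.2633] z [0.1325 0.1333 0.1344]
0.575 5741 y [-0.322  -0.2645] z [0.1326 0.1335 0.1345]
0.59 5042 y [-0.3231 -0.2657] z [0.1328 0.1336 0.1346]
0.605 5017 y [-0.324  -0.2668] z [0.133  0.1338 0.1348]
0.62 6437 y [-0.3248 -0.2683] z [0.1331 0.1339 0.1349]
0.635 5119 y [-0.3254 -0.2692] z [0.1333 0.134  0.1349]
0.65 2843 y [-0.3246 -0.2712] z [0.1334 0.1341 0.135 ]
[ 0.01669862  0.34502524 -2.83089722] [-0.02493834 -0.20280773 -0.02354478] [ 0.62868143 -0.29781077  0.10684475]
```

View pics/side6.png

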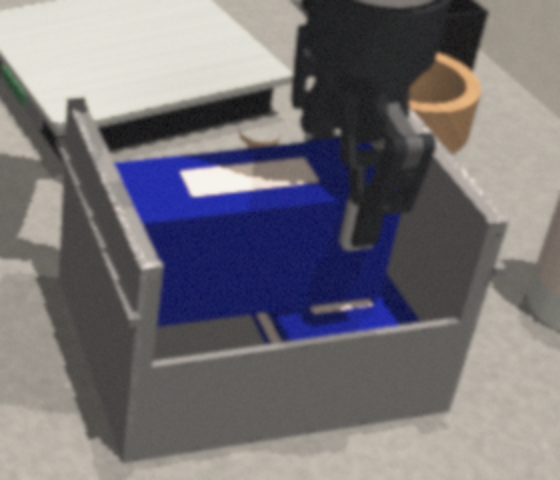

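Run:
```python
from w import *
c,s=np.cos(np.radians(-3)),np.sin(np.radians(-3)); ax=np.array([c,s])
O=np.array([.576,-.302])
for n in("scene","side"):
    im,W=cloud(n); b,g,r=[im[...,i].astype(int) for i in range(3)]; x,y,z=np.moveaxis(W,-1,0)
    q=(W[...,:2]-O); X=q@ax; Y=q@np.array([-s,c])
    blue=(b>50)&(b>2*r)&(b>2*g)&(abs(X)<.13)&(abs(Y)<.075)
    for nm,m in(("top",blue&(abs(z-.134)<.006)),("side",blue&(z>.085)&(z<.128)),("rimgrey",~blue&(abs(Y)<.07)&(z>.148)&(z<.158)&(abs(X)<.12)&(abs(X)>.085))):
        print(n,nm,m.sum(),"X",np.percentile(X[m],[0.5,2,98,99.5]).round(4),"Y",np.percentile(Y[m],[2,98]).round(4))
        if nm=="rimgrey":
            for sg in(-1,1):
                a=X[m&(sg*X>0)]; print(sg,np.percentile(a,[1,50,99]).round(4)) if len(a) else 0
W=np.load("w6.npy");z=W[...,2];q=(W[...,:2]-O);X=q@ax;Y=q@np.array([-s,c])
m=(abs(z-.134)<.004)&(abs(Y)<.04); print("wrist top",np.percentile(X[m],[.2,1,99,99.8]).round(4))
m=(z>.149)&(z<.158)&(abs(Y)<.07)&(abs(X)<.12)
for sg in(-1,1):
    a=X[m&(sg*X>0)]; print("wrim",sg,len(a),np.percentile(a,[1,50,99]).round(4)) if len(a) else 0
```

```text
scene top 989 X [-0.0981 -0.0964  0.0791  0.0803] Y [-0.0192  0.0406]
scene side 803 X [-0.0958 -0.0927  0.0781  0.0803] Y [0.0352 0.0432]
scene rimgrey 448 X [-0.1084 -0.1078  0.1058  0.106 ] Y [-0.0672  0.067 ]
-1 [-0.1084 -0.1019 -0.0965]
1 [0.0948 0.1003 0.106 ]
side top 2755 X [-0.085  -0.0833  0.059   0.0735] Y [-0.025   0.0326]
side side 2599 X [-0.0773 -0.0726  0.0762  0.0789] Y [-0.0262 -0.0215]
side rimgrey 1355 X [-0.1072 -0.1069  0.1069  0.1079] Y [-0.0682  0.0642]
-1 [-0.1072 -0.1028 -0.0954]
1 [0.0952 0.1    0.108 ]
wrist top [-0.0609 -0.0596  0.0735  0.0768]
wrim 1 7613 [0.0398 0.0508 0.1018]
```

Request:
{"method": "carry_out", "body": {
  "series": "0.003 0 0 0.3;0.003 0 0 0.3;0.0035 -0.0005 0 0.2;0 0 0 0"
}}

```text
time: 9.5
tool_pos: [0.6394, -0.2988, 0.1078]
tcp_rot: [0.081, 3.14, -0.0]
wrist_force: [0.8, -0.4, -2.9]
width: 0.69
grip_force: 118.1
```

Run:
```python
from w import *
c,s=np.cos(np.radians(-3)),np.sin(np.radians(-3)); ax=np.array([c,s]); O=np.array([.576,-.302])
im,W=cloud("scene"); b,g,r=[im[...,i].astype(int) for i in range(3)]; z=W[...,2]
q=(W[...,:2]-O); X=q@ax; Y=q@np.array([-s,c])
m=(b>50)&(b>2*r)&(b>2*g)&(abs(X)<.13)&(abs(Y)<.075)&(abs(z-.134)<.006)
print(np.percentile(X[m],[.5,2,98,99.5]).round(4)); st=bot.read_state(); print(st["wrist_force"],st["tool_pos"],st["tcp_rot"])
```

```text
[-0.0873 -0.0859  0.088   0.0895]
[-0.3590993   0.55736315 -1.54877597] [ 0.63909755 -0.29874978  0.10778658] [ 8.15621541e-02  3.14051466e+00 -8.16720564e-05]
```

Centred in the mouth, so I'll lift straight up.

Request:
{"method": "carry_out", "body": {
  "series": "0 0 0.006 0;0 0 0.01 0;0 0 0.015 0;0 0 0.02 0;0 0 0.025 0;0 0 0.025 0;0 0 0.025 0;0 0 0.015 0;0 0 0 0"
}}

```text
time: 10.68
tool_pos: [0.6399, -0.2992, 0.2515]
tcp_rot: [0.082, 3.137, -0.003]
wrist_force: [-0.1, 0.8, -2.6]
width: 0.69
grip_force: 118.2
```

Run:
```python
from w import *
for n in("scene",):
    im,W=cloud(n); cv2.imwrite("pics/scene7.png",im); b,g,r=[im[...,i].astype(int) for i in range(3)]; x,y,z=np.moveaxis(W,-1,0)
    m=(b>50)&(b>2*r)&(b>2*g)&(abs(x-.58)<.15)&(abs(y+.3)<.1)&(z>.262)&(z<.29)
    p=W[m]; print(m.sum(),np.polyfit(p[:,0],p[:,2],1).round(4),p.min(0).round(4),p.max(0).round(4),np.median(p,0))
st=bot.read_state(); print(st["wrist_force"],st["tool_pos"],st["tcp_rot"],st["time"])
```

```text
1445 [0.0044 0.2739] [ 0.4876 -0.3291  0.262 ] [ 0.6686 -0.2558  0.2841] [ 0.55764272 -0.27586547  0.27793608]
[-0.96247687 -0.53376285 -2.68666655] [ 0.63914193 -0.29885159  0.24964338] [ 8.17458184e-02  3.13921232e+00 -1.03628196e-03] 10.725
```

View pics/scene7.png

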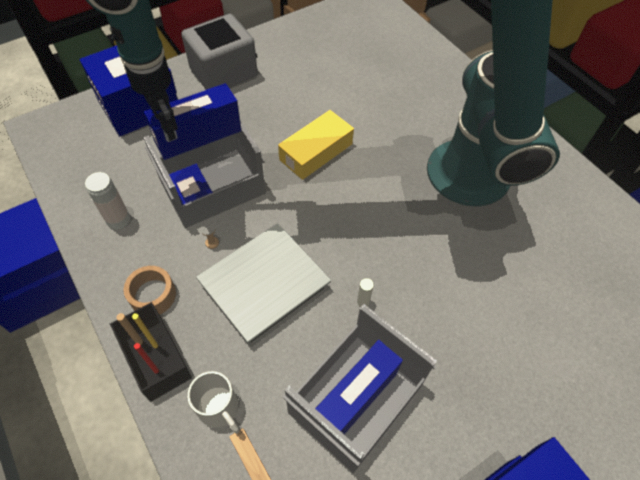

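Request:
{"method": "carry_out", "body": {
  "series": "0 0.01 0 0;0.002 0.02 0 1;0.0025 0.03 0 1;0.003 0.035 0 1;0.003 0.04 0 1;0.003 0.04 0 1;0.003 0.04 0 1;0.003 0.035 -0.005 1;0.003 0.03 -0.01 1;0.002 0.02 -0.015 1;0 0.01 -0.02 1;0 0.0065 -0.02 0;0 0 -0.02 0;0 0 -0.015 0;0 0 -0.01 0;0 0 0 0;0 0 0 0"
}}

```text
time: 12.85
tool_pos: [0.6641, 0.0175, 0.1347]
tcp_rot: [-0.192, 3.134, -0.0]
wrist_force: [-0.2, -0.4, -2.9]
width: 0.691
grip_force: 118.3
```

```bash
cat > p.py <<'E'
from w import *
from m import rect
for n in("scene","side"):
    im,W=cloud(n); cv2.imwrite(f"pics/{n}_p.png",im); b,g,r=[im[...,i].astype(int) for i in range(3)]; x,y,z=np.moveaxis(W,-1,0)
    m=(abs(x-.6)<.13)&(abs(y-.01)<.08)&(b>2*r)&(b>2*g)&(b>50)
    t=np.percentile(z[m],97); q=W[m&(abs(z-t)<.007)]
    print(n,m.sum(),"top z",np.median(q[:,2]).round(4),rect(q[:,:2]),"slope",np.linalg.lstsq(np.c_[q[:,:2],np.ones(len(q))],q[:,2],rcond=None)[0].round(3),"zmin",np.percentile(z[m],1).round(3))
    p=W[(abs(x-.6)<.2)&(abs(y)<.18)&(abs(z-.046)<.004)&~m&(abs(b-r)<40)]; print("scale x",np.percentile(p[:,0],[1,99]),"y",np.percentile(p[:,1],[1,99]))
st=bot.read_state(); print(st["wrist_force"],st["tool_pos"],st["tcp_rot"],st["time"])
E
python3 p.py
```

```text
scene 1087 top z 0.1619 (array([603.4,  12.2]), array([179.1,  60.5]), 6.3) slope [0.008 0.013 0.157] zmin 0.106
scale x [0.4878532  0.71812511] y [-0.06459544  0.11838392]
side 5255 top z 0.1621 (array([601.5,   5.9]), array([176.8,  65.2]), 6.6) slope [0.007 0.04  0.158] zmin 0.077
scale x [0.45281939 0.72021489] y [-0.09411606  0.14273829]
[-0.57600427 -0.1859315  -3.23621806] [0.66423763 0.01767666 0.13501491] [-1.91981077e-01  3.13363887e+00 -2.49091089e-04] 12.95
```

Request:
{"method": "carry_out", "body": {
  "series": "0 0 -0.006 0;0 0 -0.006 0;0 0 -0.005 0;0 0 -0.003 0;0 0 -0.002 0;0 0 -0.001 0;0 0 0 0"
}}

```text
time: 13.82
tool_pos: [0.6635, 0.0178, 0.1108]
tcp_rot: [-0.192, 3.136, -0.0]
wrist_force: [-0.1, 0.0, -3.0]
width: 0.688
grip_force: 118.3
```

Request:
{"method": "carry_out", "body": {
  "series": "0 0 -0.001 0;0 0 -0.001 0;0 0 -0.001 0;0 0 0 0"
}}

```text
time: 14.32
tool_pos: [0.6639, 0.0178, 0.1088]
tcp_rot: [-0.192, 3.135, -0.0]
wrist_force: [0.4, -0.2, 2.9]
width: 0.691
grip_force: 118.7
```

Contact made. I'll ease the grip so the carton seats, then open.

Request:
{"method": "carry_out", "body": {
  "series": "0 0 -0.001 0;0 0 0 0;0 0 0 0",
  "grip_force": 20
}}

```text
time: 14.7
tool_pos: [0.6642, 0.0178, 0.1083]
tcp_rot: [-0.192, 3.134, -0.0]
wrist_force: [0.5, 0.7, 5.7]
width: 0.688
grip_force: 119.6
```

Request:
{"method": "carry_out", "body": {
  "series": "0 0 0 0;0 0 0 0;0 0 0 0;0 0 0 0",
  "jaw": 1
}}

```text
time: 15.2
tool_pos: [0.6632, 0.0178, 0.1065]
tcp_rot: [0.192, -3.135, -0.0]
wrist_force: [-0.6, 0.2, -0.3]
width: 1.002
grip_force: 0.0
```

Request:
{"method": "carry_out", "body": {
  "series": "0 0 0.015 0;0 0 0.03 0;0 0 0.04 0;0 0 0.04 0;0 0 0.02 0;0 0 0 0;0 0 0 0"
}}

```text
time: 16.08
tool_pos: [0.6624, 0.0178, 0.2499]
tcp_rot: [0.192, -3.133, -0.0]
wrist_force: [-1.1, 0.2, 0.1]
width: 1.003
grip_force: 0.0
```

```bash
python3 p.py
```

```text
scene 1326 top z 0.1362 (array([603.4,  14.1]), array([179.7,  59.1]), 7.2) slope [-0.    -0.002  0.137] zmin 0.131
scale x [0.48668099 0.71909478] y [-0.08784711  0.15496358]
side 5548 top z 0.1362 (array([603.5,   6.5]), array([179.9,  64.3]), 5.1) slope [-0.001  0.031  0.137] zmin 0.052
scale x [0.44210416 0.78452392] y [-0.0948333   0.14764169]
[-0.36634531 -0.6172149   0.3310056 ] [0.66214607 0.01776707 0.24912627] [ 1.92014874e-01 -3.13154844e+00 -4.10113698e-04] 16.175
```

View pics/side_p.png

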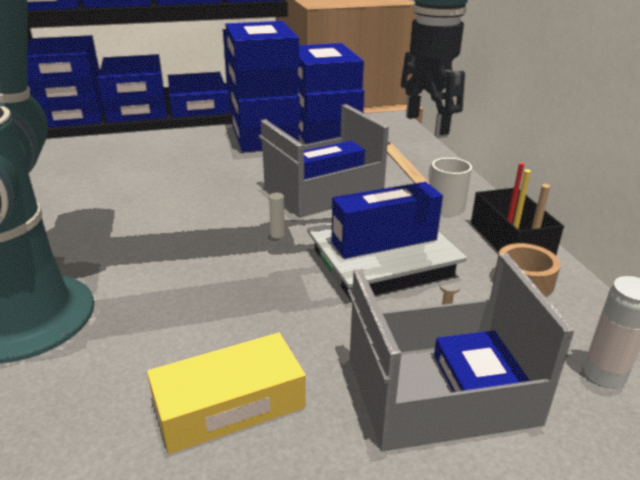

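The side view shows the carton level and label up in the middle of the scale at px (385,220). The gripper is clear of it, and the other carton hasn't moved.

```bash
python3 -c "
from workcell import bot; print(bot.finish_job())"
```

```text
the job is handed in; nothing more can be done
None
```

I levelled the blue carton in its bin, lifted it out level and set it right way up within about 2 mm of the middle of the scale platform; the job is handed in at about 16 s, and the other carton wasn't touched.

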